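Bare an electricity meter and set it on the reclined reading ledge

ROBOT

A 6-joint arm with a two-finger parallel gripper is mounted at the origin on the work surface. World frame = base frame: x ahead of the robot, y to its left, z up, the work surface at z = 0. Lengths are in m, angles in rad, forces in N, time in s.
With the tool pointing down it reaches from about 0.225 to 0.875 m from the base axis. Payload 3.4 kg.
Tool frame: the origin (TCP) lies midway between the tips of the shut fingers; the grasp point (between the pads) lies env.hold_point_z behind it (env.hold_point_z is the distance from the TCP to the grasp point, in m); z points along the fingers, y is the line along which they close (so a half turn about z gives the same grasp; the last joint's range is limited). The gripper opens to 85 mm and grips with 20 to 120 N. Pads are 22 mm wide; open, the fingers measure 114 mm over their backs; the gripper's body (76 mm by 85 mm) begins 54 mm behind the grasp point. The pads swing forward as they close: fully open they stand 13 mm farther back than shut.
Start: joints at [1.076, 0.276, 1.505, -0, 1.361, -0.121], TCP at [0.21, 0.535, 0.231] pointing down, gripper open.
Joint ranges: [-2.89, 2.89], [-0.75, 2.08], [0.22, 2.7], [-1.18, 4.32], [0.11, 2.71], [-2.7, 2.7]. Speed limits (rad/s): [2.57, 2.57, 3.14, 3.14, 3.14, 3.14].

INTERFACE

Orientations are given as a unit quaternion [w, x, y, z].
In Python, from plant import env, vision gives the robot as it stands. The module is installed in compiled form; this text tells all that it offers.
- The arm moves only by the shell command python3 -m jog 'ROWS'. ROWS is JSON, a list of rows, each an object with "jaw": the opening, from -1 (shut) to 1 (fully open); "offset": the shift along the tool's x, y, z in units of 0.5 m (1.0 is 0.5 m), a list of three; "turn": the turn, a rotation vector about the tool's x, y, z in units of 30 degrees (1.0 is 30 degrees), a list of three. A call has 1 to 12 rows; each row is the pose to reach, as a shift and turn from the pose commanded when the call began, along the tool's axes at that moment; what a row does not reach only later rows make up. A row lasts 1/10 s, in which the tool goes at most 50 mm and 8.59 degrees, less where a joint would pass 70% of its speed; a pose out of reach is approached as far as the arm can. A call with a number of a shift or a turn outside -1 to 1 is refused whole. A call with a gripper value outside its range is refused whole. The fingers move at their own pace and stop on an object; the grip force is fixed at half the most. Time passes only in rows, so rows that repeat a pose let the fingers close. It gives the time, the measured TCP pose, the force, the opening and the grip force at its end, in the units of the state.
- env.get_state(): the state, without advancing time (a new reading comes with each control period).
- vision.read_camera(name): name is "side" or "top"; returns the picture (400x640x3 uint8, red, green, blue); there is no depth.
- vision.camera_params(name): a dict with "fx", "fy", "cx", "cy" (pixels), "camera_from_world" (4x4, takes a point from world to camera coordinates). Camera axes: x right, y up, looking along -z (the intrinsics and any distortion apply to the point x, -y, -z); pixel columns grow to the right and rows downward; lengths in m; the calibration is good to about 2 mm. A picture is of the moment at which its call begins. camera_params takes no time and is no camera call.
- env.close_job(): hands the job in; it is judged then, once.
The state is a dict: "clock": time; "q": joint angles; "joint_vel": joint speeds; "joint_torque": joint torques, N m; "ee_pos": TCP position; "tool_rot": TCP orientation; "force": force on the tool from outside, world axes, zero at the start; "wrist_torque": the same for the moment, N m; "gripper_width": finger opening in m; "grasp_force": force on a finger pad.
Only numpy, scipy, OpenCV 4.12 (cv2) and the standard library are available. Lean on these libraries where they do the work, as an engineer would, in place of code of your own. Each camera call takes 0.05 s, during which the arm holds its last target. There are 200 camera calls.

TASK

Take the yellow dust cover off the blue-banded electricity meter in the rack and put the cover, handle up, flat in the grey tray. Stand the meter upright on the green antistatic mat and let go of it; then take hold of it afresh, so that your fingers will be clear of the back plate, and set it gently on the narrow raised ledge of the reading stand, display outwards (away from the tall back plate), centred, square, with its foot flat between the orange lip and the back plate and its back leaning on the plate. Leave everything else as it stands.

Things in the scene. Friction and masses are not known exactly. Their poses are not given: they have to be found in the camera images.
- meter: The meter to move: free-standing electricity meter, a white box 44 deep (x) x 60 wide (y) x 120 high (z); origin at the centre of its underside, z up, x out of its front (display) face. Blue band across the front. It starts upright in one of the three bays of the rack, wearing the yellow cover. About 0.35 kg.
- display (a point): Centre of the meter's display, on its front face, 84 mm above its underside and 22 mm ahead (+x) of its axis.
- cover: Loose yellow dust cover on the meter's top, 54 (x) x 70 (y) outside, skirt 20 deep, roof 3 thick, 2.5 mm of play all round. Black fin handle on the roof: 12 thick (x), 40 long (y), 32 high. Origin at the centre of the skirt's lower edge, z up: roof top at 23, fin top at 55. In place its origin is 100 above the meter's underside. 60 g.
- rack: Fixed rack, 100 (x) x 232 (y); origin at the centre of its underside. Three bays at y = -76, 0, 76, floor 8 thick. Blue walls beside the bays: 4 thick, 80 deep (x), tops 103 above the table. Lips at x = -30 and 30, tops 22 above the table; above them front and back are open. Meters face its +x and stand 16 mm apart, too close for a finger.
- tray: Fixed open grey tray, 120 (x) x 140 (y) x 18 high outside, walls and floor 4 thick; origin at the centre of its underside.
- mat: Fixed green antistatic mat, 160 x 160 x 3 thick, empty; origin at the centre of its underside.
- stand: Fixed reading stand: dark base 130 (x) x 100 (y) x 10 high with a short column carrying the ledge; origin at the centre of the base's underside; its front is +x, z up.
- ledge: Seat of the stand. Origin: centre of its upper face, 80 above the stand's origin. Frame reclined 25 deg: z up along the back plate (leaning to the stand's -x), x outwards and up, y level. Seat 34 wide (y), from back plate face x = -25 to orange lip x = 25 (4 thick, 8 high). Plate 6 thick, 40 wide, 105 high. Sides open. The meter's axes end parallel to these.
- other_meter_a: Bystander: free-standing electricity meter, a white box 44 deep (x) x 60 wide (y) x 120 high (z); origin at the centre of its underside, z up, x out of its front (display) face. Grey band, no cover; in a bay of the rack.
- other_meter_b: Bystander: like the first: free-standing electricity meter, a white box 44 deep (x) x 60 wide (y) x 120 high (z); origin at the centre of its underside, z up, x out of its front (display) face. Grey band, no cover; in a bay of the rack.
- multimeter: Bystander: orange hand multimeter lying flat, 150 (x) x 72 (y) x 36 high; origin at the centre of its underside.
- radio_board: Bystander: green radio board on a white foot, 76 (x) x 66 (y), 21 high, with an upright black antenna 10 thick at x = -26, y = +20, its tip 140 above the table; origin at the centre of its underside.
- screwdriver: Bystander: screwdriver lying flat, 180 long along x, handle to -x, about 30 thick.
- mug: Bystander: blue mug, 76 across, 85 high, handle at +y; origin at the centre of its underside.
- din_module: Bystander: white DIN-rail module, 90 (x) x 105 (y) x 60 high; origin at the centre of its underside.
Mind the look-alikes: they are no part of the job. What is shaped like the meter but red is not meant.

How it is judged:
By the outcome, as a careful person would: the job done as asked, in the order asked, and still so for the second after the job is handed in, with the robot touching nothing.
It also fails if it takes over 72 s, if anything falls off the work surface, if the arm or the gripper's body presses on something with over 40 N, if the wrist force passes 120 N, or if a joint passes its speed limit or range.

## Working session

There is one attempt and no reset: what is moved stays moved. The work goes in short steps, Python scripts to look and compute and a shell command to move; the robot and the scene stay as the last step left them, time stands still between calls to the robot, and variables do not carry over. Pictures are saved under pics/ and viewed, at most 10 in all, crops included, and the job is handed in when it is done.

```bash
mkdir -p pics; python3 - <<'E'
from plant import env, vision
import cv2
for n in("side","top"):
    p=vision.camera_params(n); print(n,p)
    cv2.imwrite(f"pics/{n}0.png",cv2.cvtColor(vision.read_camera(n),cv2.COLOR_RGB2BGR))
print(env.hold_point_z, env.get_state())
E
```

```text
side {'fx': 428.5245858869482, 'fy': 428.5245858869482, 'cx': 319.1821723180202, 'cy': 200.2382699925159, 'camera_from_world': array([[ 0.90449974, -0.42647215, -0.0013122 , -0.45138585],
       [ 0.26828313,  0.56660134,  0.77909376, -0.25633537],
       [-0.3315183 , -0.70504214,  0.62690605, -1.0049362 ],
       [ 0.        ,  0.        ,  0.        ,  1.        ]])}
top {'fx': 404.4043104343658, 'fy': 404.4043104343658, 'cx': 322.34250710499117, 'cy': 193.49069039869707, 'camera_from_world': array([[ 0.02409717, -0.99970392,  0.00337583,  0.05196759],
       [ 0.97793671,  0.02427313,  0.20748638, -0.53011074],
       [-0.20750689, -0.00169848,  0.97823208, -1.00495815],
       [ 0.        ,  0.        ,  0.        ,  1.        ]])}
0.0187 {'clock': 0.1, 'q': array([ 1.07600396e+00,  2.76555610e-01,  1.50603779e+00,  5.86755578e-05,
        1.36068043e+00, -1.21040402e-01]), 'joint_vel': array([ 0.00036991,  0.00013474, -0.00371186, -0.00019735,  0.00132505,
        0.00083924]), 'joint_torque': array([ 1.69121136e-03, -4.17701304e+01, -2.46405923e+01, -1.11443064e-04,
        5.79466025e-03,  4.87779323e-05]), 'ee_pos': array([0.20971894, 0.53488106, 0.23050014]), 'tool_rot': array([-2.82097899e-04,  1.85796150e-01,  9.82587952e-01, -7.92357271e-04]), 'force': array([ 0.08043307, -0.50420698,  0.08975465]), 'wrist_torque': array([ 0.01793065,  0.02018371, -0.06712684]), 'grasp_force': 0.0, 'gripper_width': 0.08575205931347024}
```

View pics/side0.png

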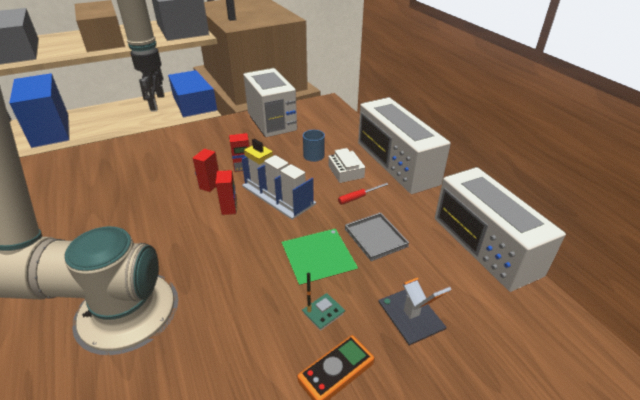

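View pics/top0.png

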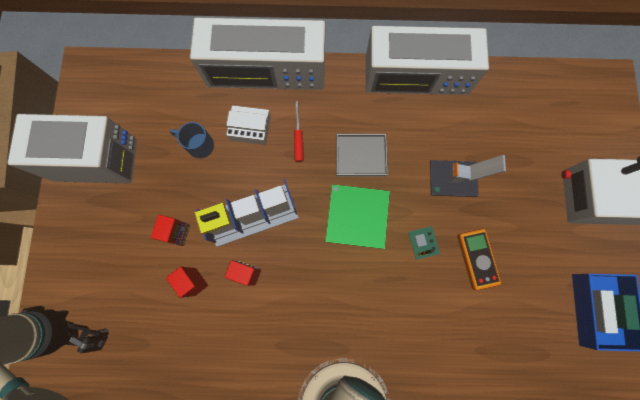

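Candidates seen: the yellow-covered meter at top (212,218) / side (258,155). Look-alikes are the grey-band meters at top (247,211) and (274,203), and the red boxes at top (168,229), (183,282) and (241,272). I choose the yellow-covered one and will check it in a close crop.

```bash
python3 - <<'E'
import cv2,numpy as np
s=cv2.imread("pics/side0.png");t=cv2.imread("pics/top0.png")
def c(im,x,y,w=100,h=75,k=4): return cv2.resize(im[y:y+h,x:x+w],None,fx=k,fy=k,interpolation=cv2.INTER_CUBIC)
cv2.imwrite("pics/z1.png",np.vstack([np.hstack([c(t,193,175,110),c(t,420,145,90)]),np.hstack([c(s,230,135,100),c(s,370,270,100)])]))
E
```

```text
(no output)
```

View pics/z1.png

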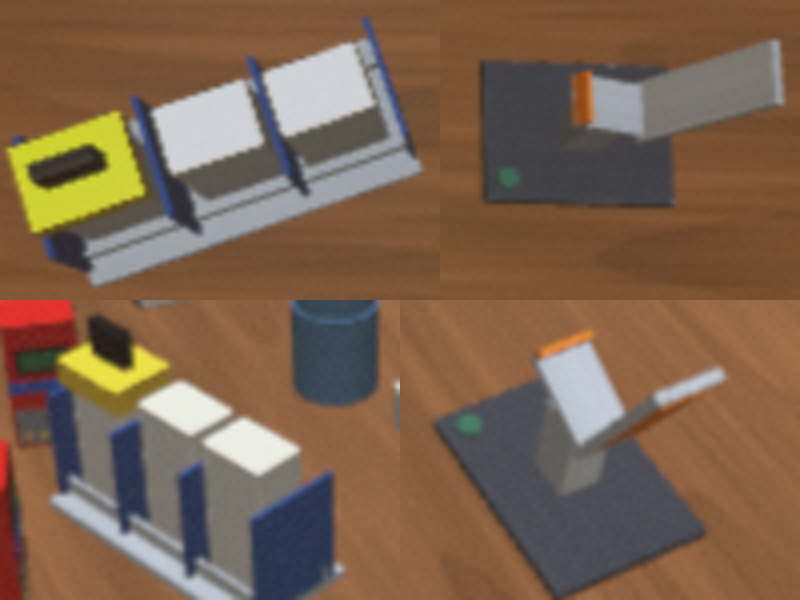

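The crop shows that the left-bay meter wears the yellow cover (top ≈(212,218)). No bands are visible from the robot side, so the displays face away (+x). The stand's orange lip is towards +y and its plate leans towards -y. Next I fit the poses.

```bash
cat > h.py <<'E'
import numpy as np
from scipy.optimize import least_squares
from scipy.spatial.transform import Rotation as R
from plant import vision
CP={n:vision.camera_params(n) for n in("side","top")}
def proj(n,P):
    p=CP[n];T=p["camera_from_world"];c=np.atleast_2d(P)@T[:3,:3].T+T[:3,3]
    return np.c_[p["cx"]+p["fx"]*c[:,0]/-c[:,2],p["cy"]-p["fy"]*c[:,1]/-c[:,2]]
def ray(n,uv,z):
    p=CP[n];T=p["camera_from_world"];C=-T[:3,:3].T@T[:3,3]
    d=T[:3,:3].T@np.array([(uv[0]-p["cx"])/p["fx"],-(uv[1]-p["cy"])/p["fy"],-1]);return C+d*(z-C[2])/d[2]
def world(pose,L,z0=0): return R.from_euler("z",pose[2]).apply(L)+[pose[0],pose[1],z0]
def fit(obs,p0,z0=0):
    "obs: list of (cam,u,v,X,Y,Z mm)"
    def res(p): return np.concatenate([(proj(o[0],world(p,np.array([o[3:]])/1000,z0))[0]-o[1:3]) for o in obs])
    s=least_squares(res,p0,loss="soft_l1",f_scale=.7,x_scale=[.1,.1,.3]);r=res(s.x).reshape(-1,2)
    return s.x,r
E
cat > m.py <<'E'
from h import *
import cv2
tz=lambda u,v,ox,oy,u0,v0:(ox+(u-u0+.5)/4-.5,oy+(v-v0+.5)/4-.5)
T1=lambda u,v:("top",)+tz(u,v,193,175,0,0); T2=lambda u,v:("top",)+tz(u,v,420,145,440,0)
S1=lambda u,v:("side",)+tz(u,v,230,135,0,300); S2=lambda u,v:("side",)+tz(u,v,370,270,400,300)
a=np.radians(25);L=lambda x,y,z:(x*np.cos(a)-z*np.sin(a),y,80+x*np.sin(a)+z*np.cos(a))
rack=[T1(93,283)+(-50,116,0),T1(422,168)+(-50,-116,0),T1(367,18)+(40,-114,103),T1(250,58)+(40,-38,103),T1(133,97)+(40,38,103),
 S1(252,520)+(-40,-116,103),S1(332,474)+(40,-116,103),S1(180,468)+(-40,-40,103),S1(112,430)+(-40,36,103),S1(50,392)+(-40,114,103),S1(52,500)+(-50,116,4),
 T1(152,110)+(22,30,128),T1(245,80)+(22,-30,128),T1(265,145)+(-22,-30,128),T1(170,175)+(-22,30,128)]
cov=[T1(8,148)+(27,35,123),T1(122,110)+(27,-35,123),T1(147,195)+(-27,-35,123),T1(33,230)+(-27,35,123),S1(60,358)+(-27,35,123),S1(170,360)+(27,-35,123),S1(118,393)+(-27,-35,123)]
st=[T2(483,62)+(65,-50,10),T2(668,66)+(-65,-50,10),T2(674,206)+(-65,50,5),T2(486,203)+(65,50,5),S2(435,425)+(65,50,8),S2(560,597)+(-65,50,4),S2(705,530)+(-65,-50,5),
 T2(778,40)+L(-28,-20,105),T2(782,103)+L(-28,20,105),T2(573,72)+L(29,-17,8),T2(573,124)+L(29,17,8),S2(537,355)+L(29,17,8),S2(592,333)+L(29,-17,8)]
tray=[("top",)+q+l for q,l in zip([(337,134),(386,134),(387,174),(337,174)],[(60,70,18),(60,-70,18),(-60,-70,18),(-60,70,18)])]
im=cv2.imread("pics/top0.png").astype(int);g=((im[...,1]>150)&(im[...,2]<90)).astype(np.uint8)
b=cv2.boxPoints(cv2.minAreaRect(max(cv2.findContours(g,0,1)[0],key=cv2.contourArea)));b=b[np.argsort(np.arctan2(*(b-b.mean(0)).T[::-1]))]
mat=[("top",)+tuple(q)+l for q,l in zip(b,[(80,80,3),(80,-80,3),(-80,-80,3),(-80,80,3)])]
for n,o,p,z in(("rack",rack,[.5,.25,.34],0),("cover",cov,[.5,.3,.34],.008),("stand",st,[.6,-.3,1.57],0),("tray",tray,[.6,-.05,0],0),("mat",mat,[.4,-.05,0],0)):
    s,r=fit(o,p,z);print(n,s.round(4),np.degrees(s[2]).round(1),r.round(1).tolist())
    if n=="rack": print("bay",world(s,np.array([[0,.076,.008]])))
E
python3 m.py
```

```text
rack [0.4769 0.2548 0.35  ] 20.1 [[0.3, 0.3], [0.2, 1.7], [-0.0, -0.1], [0.3, -0.7], [0.4, -1.0], [-0.2, 0.8], [0.2, 0.3], [-0.1, 2.5], [0.2, 1.5], [-0.3, 0.8], [-0.1, 0.7], [-1.5, -0.4], [-1.1, -0.6], [-0.9, -0.0], [-1.0, 0.4]]
bay [[0.45087916 0.32620496 0.008     ]]
cover [0.4485 0.3282 0.3584] 20.5 [[0.2, -0.4], [-0.3, -0.3], [-0.2, -0.6], [0.0, 0.2], [-0.8, 0.2], [0.2, 1.5], [-0.6, 0.3]]
stand [ 0.592  -0.2984  1.5805] 90.6 [[-0.4, -0.2], [-0.0, -0.5], [0.2, 0.0], [-0.1, 0.1], [-0.9, -0.4], [-0.4, 1.6], [0.5, 0.8], [-0.7, -0.2], [-0.4, 0.1], [3.4, -0.1], [4.1, -0.2], [0.2, -0.6], [-0.8, -0.3]]
tray [ 0.6522 -0.0417  0.0199] 1.1 [[-0.5, -0.9], [0.3, -0.6], [0.6, 0.8], [-0.4, 0.5]]
mat [ 0.4803 -0.0335 -0.1016] -5.8 [[0.2, -0.4], [-0.7, -0.2], [0.6, 0.7], [-0.2, 0.0]]
```

The fits agree: residuals are about 1 px or less, and the cover lies within 3 mm of bay +76. The larger lip residuals in the top view come from the lip's lower edge. I'll add a move calculator.

```bash
cat > g.py <<'E'
# usage: g.py x y z tooly_yaw_deg [tilt_deg about world-horizontal tool y]  -> offset/turn units from current pose
import sys;from h import *;from plant import env
x,y,z,yaw=map(float,sys.argv[1:5]);tilt=float(sys.argv[5]) if len(sys.argv)>5 else 0
s=env.get_state();q=s["tool_rot"];R0=R.from_quat(np.r_[q[1:],q[0]])
ty=np.radians(yaw);yv=np.array([np.cos(ty),np.sin(ty),0]);zv=np.array([0,0,-1.]);M=np.c_[np.cross(yv,zv),yv,zv]
R1=R.from_rotvec(np.radians(tilt)*yv)*R.from_matrix(M)
print("clk",s["clock"].__round__(2),"pos",s["ee_pos"].round(4),"F",s["force"].round(1),"w",round(s["gripper_width"],4),"q",s["q"].round(2))
print("offset",(R0.inv().apply(np.array([x,y,z])-s["ee_pos"])/.5).round(4).tolist(),"turn",(np.degrees((R0.inv()*R1).as_rotvec())/30).round(4).tolist())
E
python3 g.py .449 .3278 .20 20.3
```

```text
clk 0.1 pos [0.2097 0.5349 0.2305] F [ 0.1 -0.5  0.1] w 0.0858 q [ 1.08  0.28  1.51  0.    1.36 -0.12]
offset [-0.5968, -0.2107, 0.0612] turn [-0.0032, 0.0009, 1.6095]
```

```bash
python3 -m jog '[{"jaw":1,"offset":[-0.597,-0.211,0.061],"turn":[0,0,1.61]},{"jaw":1,"offset":[-0.597,-0.211,0.061],"turn":[0,0,1.61]},{"jaw":1,"offset":[-0.597,-0.211,0.061],"turn":[0,0,1.61]},{"jaw":1,"offset":[-0.597,-0.211,0.061],"turn":[0,0,1.61]},{"jaw":1,"offset":[-0.597,-0.211,0.061],"turn":[0,0,1.61]},{"jaw":1,"offset":[-0.597,-0.211,0.061],"turn":[0,0,1.61]},{"jaw":1,"offset":[-0.597,-0.211,0.061],"turn":[0,0,1.61]},{"jaw":1,"offset":[-0.597,-0.211,0.061],"turn":[0,0,1.61]},{"jaw":1,"offset":[-0.597,-0.211,0.061],"turn":[0,0,1.61]},{"jaw":1,"offset":[-0.597,-0.211,0.061],"turn":[0,0,1.61]}]'; python3 g.py .449 .3278 .137 20.3
python3 - <<'E'
import cv2,numpy as np
from plant import vision
c=lambda im,x,y,w=100,h=75,k=4:cv2.resize(im[y:y+h,x:x+w],None,fx=k,fy=k)
t=vision.read_camera("top");s=vision.read_camera("side")
cv2.imwrite("pics/z2.png",np.hstack([c(t,170,170),c(s,210,85)])[...,::-1])
E
```

```text
clk 0.1 pos [0.2097 0.5349 0.2305] F [ 0.1 -0.5  0.1] w 0.0858 q [ 1.08  0.28  1.51  0.    1.36 -0.12]
offset [-0.5968, -0.2105, 0.1872] turn [-0.0032, 0.0009, 1.6095]refused, turn out of range in row 1
```

View pics/z2.png

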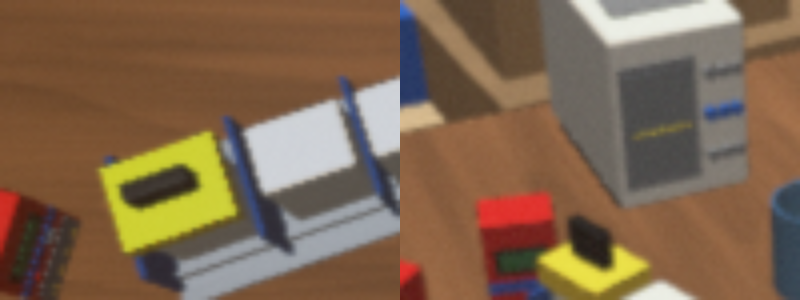

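The picture shows the arm did not move: a turn over 1.0 is refused. I'll split the move in two.

```bash
python3 -m jog '[{"jaw":1,"offset":[-0.1,-0.03,0],"turn":[0,0,0.28]},{"jaw":1,"offset":[-0.19,-0.06,0],"turn":[0,0,0.56]},{"jaw":1,"offset":[-0.28,-0.1,0],"turn":[0,0,0.8]},{"jaw":1,"offset":[-0.37,-0.13,0],"turn":[0,0,0.8]},{"jaw":1,"offset":[-0.4,-0.14,0],"turn":[0,0,0.8]}]'; python3 g.py .449 .3278 .20 20.3
```

```text
clock: 0.7
ee_pos: [0.3735, 0.3943, 0.2312]
tool_rot: [0.001, 0.388, 0.922, -0.0]
force: [-0.6, 0.3, -0.2]
gripper_width: 0.0853
grasp_force: 0.0
clk 0.7 pos [0.3735 0.3943 0.2312] F [-0.6  0.3 -0.2] w 0.0853 q [ 0.69  0.23  1.57 -0.    1.34 -0.09]
offset [-0.2005, 0.0149, 0.0628] turn [0.001, 0.0038, 0.8025]
```

```bash
python3 -m jog '[{"jaw":1,"offset":[-0.1,0.007,0.03],"turn":[0,0,0.28]},{"jaw":1,"offset":[-0.2,0.015,0.062],"turn":[0,0,0.56]},{"jaw":1,"offset":[-0.2,0.015,0.062],"turn":[0,0,0.802]},{"jaw":1,"offset":[-0.2,0.015,0.062],"turn":[0,0,0.802]},{"jaw":1,"offset":[-0.2,0.015,0.062],"turn":[0,0,0.802]},{"jaw":1,"offset":[-0.2,0.015,0.062],"turn":[0,0,0.802]}]'; python3 g.py .449 .3278 .137 20.3
```

```text
clock: 1.3
ee_pos: [0.4454, 0.3322, 0.2007]
tool_rot: [-0.0, 0.568, 0.823, 0.0]
force: [0.0, -0.5, 0.1]
gripper_width: 0.0851
grasp_force: 0.0
clk 1.3 pos [0.4454 0.3322 0.2007] F [ 0.  -0.5  0.1] w 0.0851 q [0.52 0.27 1.6  0.   1.28 0.15]
offset [-0.0109, 0.0036, 0.1275] turn [0.001, -0.0014, 0.0136]
```

```bash
python3 -m jog '[{"jaw":1,"offset":[0,0,0],"turn":[0,0,0]},{"jaw":1,"offset":[0,0,0],"turn":[0,0,0]}]'; python3 g.py .449 .3278 .137 20.3
```

```text
clock: 1.5
ee_pos: [0.4456, 0.3319, 0.2007]
tool_rot: [0.0, 0.569, 0.822, 0.0]
force: [0.1, -0.4, 0.4]
gripper_width: 0.0852
grasp_force: 0.0
clk 1.5 pos [0.4456 0.3319 0.2007] F [ 0.1 -0.4  0.4] w 0.0852 q [0.51 0.27 1.6  0.   1.28 0.15]
offset [-0.0102, 0.0034, 0.1274] turn [0.0013, -0.0006, 0.0115]
```

```bash
python3 -m jog '[{"jaw":1,"offset":[-0.01,0.0035,0],"turn":[0,0,0.011]},{"jaw":1,"offset":[-0.01,0.0035,0.06],"turn":[0,0,0.011]},{"jaw":1,"offset":[-0.01,0.0035,0.1],"turn":[0,0,0.011]},{"jaw":1,"offset":[-0.01,0.0035,0.12],"turn":[0,0,0.011]},{"jaw":1,"offset":[-0.01,0.0035,0.127],"turn":[0,0,0.011]},{"jaw":1,"offset":[-0.01,0.0035,0.127],"turn":[0,0,0.011]}]'; python3 g.py .449 .3278 .137 20.3
```

```text
clock: 2.1
ee_pos: [0.4498, 0.3272, 0.1369]
tool_rot: [0.0, 0.572, 0.82, 0.0]
force: [-0.6, -0.1, 0.2]
gripper_width: 0.0854
grasp_force: 0.0
clk 2.1 pos [0.4498 0.3272 0.1369] F [-0.6 -0.1  0.2] w 0.0854 q [ 0.5   0.32  1.69 -0.    1.13  0.15]
offset [0.0017, -0.001, -0.0002] turn [0.0003, -0.0, -0.0034]
```

Within 1 mm. I'll close on the fin and then lift gently.

```bash
python3 -m jog '[{"jaw":-1,"offset":[0,0,0],"turn":[0,0,0]},{"jaw":-1,"offset":[0,0,0],"turn":[0,0,0]},{"jaw":-1,"offset":[0,0,0],"turn":[0,0,0]},{"jaw":-1,"offset":[0,0,0],"turn":[0,0,0]},{"jaw":-1,"offset":[0,0,0],"turn":[0,0,0]},{"jaw":-1,"offset":[0,0,0],"turn":[0,0,0]},{"jaw":-1,"offset":[0,0,0],"turn":[0,0,0]},{"jaw":-1,"offset":[0,0,0],"turn":[0,0,0]}]'
```

```text
clock: 2.9
ee_pos: [0.4498, 0.3273, 0.1372]
tool_rot: [0.0, 0.572, 0.82, 0.0]
force: [-0.7, -0.6, 4.2]
gripper_width: 0.0107
grasp_force: 60.3
```

```bash
python3 -m jog '[{"jaw":-1,"offset":[0,0,-0.02],"turn":[0,0,0]},{"jaw":-1,"offset":[0,0,-0.04],"turn":[0,0,0]},{"jaw":-1,"offset":[0,0,-0.06],"turn":[0,0,0]},{"jaw":-1,"offset":[0,0,-0.1],"turn":[0,0,0]},{"jaw":-1,"offset":[0,0,-0.15],"turn":[0,0,0]},{"jaw":-1,"offset":[0,0,-0.2],"turn":[0,0,0]},{"jaw":-1,"offset":[0,0,-0.2],"turn":[0,0,0]}]';python3 g.py .652 -.042 .14 1.1
```

```text
clock: 3.6
ee_pos: [0.4516, 0.3283, 0.2412]
tool_rot: [0.002, 0.572, 0.82, 0.004]
force: [0.3, 0.5, -1.5]
gripper_width: 0.0109
grasp_force: 59.7
clk 3.6 pos [0.4516 0.3283 0.2412] F [ 0.3  0.5 -1.5] w 0.0109 q [0.5  0.24 1.53 0.   1.36 0.15]
offset [-0.8337, 0.1189, 0.2023] turn [0.0156, -0.0053, 0.6365]
```

```bash
python3 -m jog '[{"jaw":-1,"offset":[-0.08,0.01,0],"turn":[0,0,0.1]},{"jaw":-1,"offset":[-0.18,0.02,0],"turn":[0,0,0.2]},{"jaw":-1,"offset":[-0.28,0.04,0],"turn":[0,0,0.3]},{"jaw":-1,"offset":[-0.38,0.05,0],"turn":[0,0,0.4]},{"jaw":-1,"offset":[-0.48,0.07,0.05],"turn":[0,0,0.5]},{"jaw":-1,"offset":[-0.58,0.08,0.1],"turn":[0,0,0.6]},{"jaw":-1,"offset":[-0.68,0.1,0.15],"turn":[0,0,0.636]},{"jaw":-1,"offset":[-0.77,0.11,0.18],"turn":[0.01,0,0.636]},{"jaw":-1,"offset":[-0.83,0.119,0.2],"turn":[0.015,-0.005,0.636]},{"jaw":-1,"offset":[-0.834,0.119,0.202],"turn":[0.015,-0.005,0.636]},{"jaw":-1,"offset":[-0.834,0.119,0.202],"turn":[0.015,-0.005,0.636]},{"jaw":-1,"offset":[-0.834,0.119,0.202],"turn":[0.015,-0.005,0.636]}]';python3 g.py .652 -.042 .036 1.1
```

```text
clock: 4.8
ee_pos: [0.6486, -0.0429, 0.1356]
tool_rot: [-0.002, 0.7, 0.714, -0.004]
force: [-0.3, 1.0, -0.7]
gripper_width: 0.0114
grasp_force: 59.6
clk 4.8 pos [ 0.6486 -0.0429  0.1356] F [-0.3  1.  -0.7] w 0.0114 q [-0.17  0.45  1.47 -0.    1.22 -0.19]
offset [0.0022, 0.0085, 0.1991] turn [-0.0161, 0.0054, 0.0007]
```

```bash
python3 -m jog '[{"jaw":-1,"offset":[0.002,0.007,0.05],"turn":[-0.01,0,0]},{"jaw":-1,"offset":[0.002,0.007,0.1],"turn":[-0.01,0,0]},{"jaw":-1,"offset":[0.002,0.007,0.15],"turn":[-0.01,0,0]},{"jaw":-1,"offset":[0.002,0.007,0.18],"turn":[-0.01,0,0]},{"jaw":-1,"offset":[0.002,0.007,0.195],"turn":[-0.01,0,0]},{"jaw":-1,"offset":[0.002,0.007,0.195],"turn":[-0.01,0,0]}]';python3 g.py .652 -.042 .032 1.1
```

```text
clock: 5.4
ee_pos: [0.6513, -0.0416, 0.0381]
tool_rot: [0.0, 0.7, 0.715, -0.002]
force: [-0.2, -1.2, -0.2]
gripper_width: 0.0109
grasp_force: 59.6
clk 5.4 pos [ 0.6513 -0.0416  0.0381] F [-0.2 -1.2 -0.2] w 0.0109 q [-0.17  0.54  1.59 -0.    1.02 -0.19]
offset [-0.0007, 0.0014, 0.0122] turn [-0.0061, 0.0064, 0.0035]
```

```bash
python3 -m jog '[{"jaw":-1,"offset":[0,0,0.006],"turn":[0,0,0]},{"jaw":-1,"offset":[0,0,0.01],"turn":[0,0,0]},{"jaw":-1,"offset":[0,0,0.012],"turn":[0,0,0]},{"jaw":-1,"offset":[0,0,0.012],"turn":[0,0,0]}]'
```

```text
clock: 5.8
ee_pos: [0.6526, -0.0431, 0.0333]
tool_rot: [0.001, 0.7, 0.714, -0.002]
force: [-0.1, -0.4, 2.1]
gripper_width: 0.0111
grasp_force: 60.2
```

```bash
python3 -m jog '[{"jaw":-1,"offset":[0,0,0.002],"turn":[0,0,0]},{"jaw":-1,"offset":[0,0,0.002],"turn":[0,0,0]}]'; python3 -m jog '[{"jaw":1,"offset":[0,0,0],"turn":[0,0,0]},{"jaw":1,"offset":[0,0,0],"turn":[0,0,0]},{"jaw":1,"offset":[0,0,0],"turn":[0,0,0]},{"jaw":1,"offset":[0,0,-0.03],"turn":[0,0,0]},{"jaw":1,"offset":[0,0,-0.12],"turn":[0,0,0]},{"jaw":1,"offset":[0,0,-0.21],"turn":[0,0,0]},{"jaw":1,"offset":[0,0,-0.3],"turn":[0,0,0]},{"jaw":1,"offset":[0,0,-0.36],"turn":[0,0,0]},{"jaw":1,"offset":[0,0,-0.36],"turn":[0,0,0]}]';python3 g.py .4495 .3265 .21 20.3
```

```text
clock: 6.0
ee_pos: [0.6526, -0.0431, 0.0333]
tool_rot: [0.001, 0.7, 0.714, -0.001]
force: [-1.7, 0.4, 9.2]
gripper_width: 0.0108
grasp_force: 61.0
clock: 6.9
ee_pos: [0.6554, -0.0429, 0.217]
tool_rot: [0.005, 0.7, 0.714, 0.001]
force: [0.2, -0.5, 0.2]
gripper_width: 0.0856
grasp_force: 0.0
clk 6.9 pos [ 0.6554 -0.0429  0.217 ] F [ 0.2 -0.5  0.2] w 0.0856 q [-0.17  0.4   1.35 -0.    1.38 -0.19]
offset [0.7467, -0.3974, 0.0062] turn [0.0145, 0.0138, -0.6395]
```

```bash
python3 -m jog '[{"jaw":1,"offset":[0.08,-0.04,0],"turn":[0,0,-0.1]},{"jaw":1,"offset":[0.17,-0.09,0],"turn":[0,0,-0.2]},{"jaw":1,"offset":[0.26,-0.14,0],"turn":[0,0,-0.3]},{"jaw":1,"offset":[0.35,-0.186,0],"turn":[0,0,-0.4]},{"jaw":1,"offset":[0.44,-0.234,0],"turn":[0,0,-0.5]},{"jaw":1,"offset":[0.53,-0.282,0],"turn":[0,0,-0.6]},{"jaw":1,"offset":[0.62,-0.33,0],"turn":[0.014,0.014,-0.639]},{"jaw":1,"offset":[0.71,-0.378,0],"turn":[0.014,0.014,-0.639]},{"jaw":1,"offset":[0.747,-0.397,0],"turn":[0.014,0.014,-0.639]},{"jaw":1,"offset":[0.747,-0.397,0],"turn":[0.014,0.014,-0.639]},{"jaw":1,"offset":[0.747,-0.397,0],"turn":[0.014,0.014,-0.639]}]';python3 g.py .4495 .3268 .14 20.3
python3 - <<'E'
import cv2,numpy as np
from plant import vision
c=lambda im,x,y,w=100,h=75,k=4:cv2.resize(im[y:y+h,x:x+w],None,fx=k,fy=k)
t=vision.read_camera("top");s=vision.read_camera("side")
cv2.imwrite("pics/z3.png",np.vstack([np.hstack([c(t,190,170),c(s,230,135)]),np.hstack([c(t,310,120),c(s,335,195)])])[...,::-1])
E
```

```text
clock: 8.0
ee_pos: [0.4461, 0.3271, 0.2092]
tool_rot: [-0.005, 0.571, 0.821, -0.003]
force: [-0.0, -0.1, 0.2]
gripper_width: 0.0853
grasp_force: 0.0
clk 8.0 pos [0.4461 0.3271 0.2092] F [-0.  -0.1  0.2] w 0.0853 q [0.5  0.26 1.58 0.01 1.31 0.15]
offset [-0.0037, 0.0077, 0.1382] turn [-0.0207, -0.0084, 0.0028]
```

View pics/z3.png

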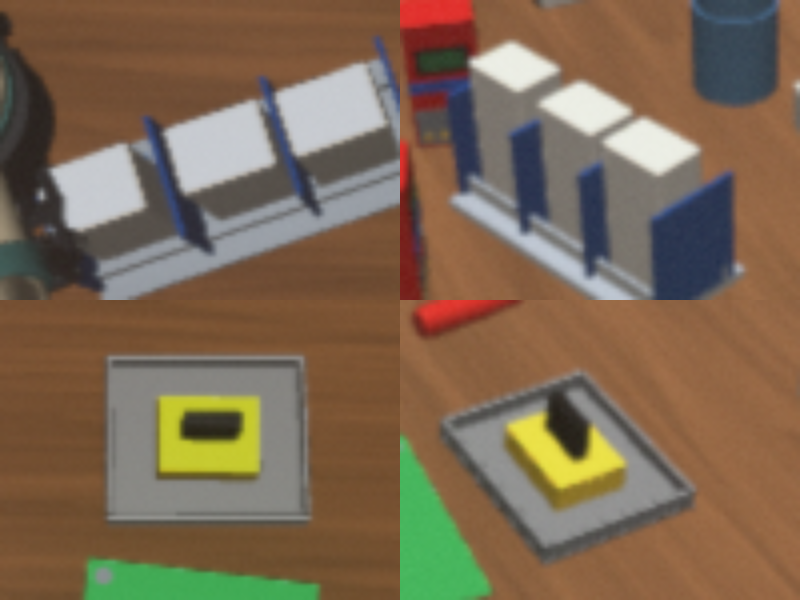

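The cover lies flat in the tray with its fin up: top crop (209,437), and centred in the side crop too. The meter stands bare in its bay, its top at side crop ≈(515,67). I'll fit it quickly.

```bash
python3 - <<'E'
from h import *
T=lambda u,v:("top",190+(u+.5)/4-.5,170+(v+.5)/4-.5);S=lambda u,v:("side",230+(u-400+.5)/4-.5,135+(v+.5)/4-.5)
o=[T(128,145)+(22,-30,120),T(148,212)+(-22,-30,120),S(470,62)+(-22,30,120),S(512,41)+(22,30,120),S(560,72)+(22,-30,120),S(518,96)+(-22,-30,120)]
s,r=fit(o,[.45,.326,.35],.008);print(s.round(4),np.degrees(s[2]),r.round(1).tolist())
E
```

```text
[0.4476 0.3279 0.3287] 18.83566889862111 [[0.6, -0.6], [0.2, -0.1], [-1.0, -0.0], [-0.0, -0.0], [0.1, -0.3], [-0.9, -0.8]]
```

```bash
python3 -m jog '[{"jaw":1,"offset":[-0.004,0.0065,0.02],"turn":[-0.02,-0.008,0]},{"jaw":1,"offset":[-0.004,0.0065,0.05],"turn":[-0.02,-0.008,0]},{"jaw":1,"offset":[-0.004,0.0065,0.08],"turn":[-0.02,-0.008,0]},{"jaw":1,"offset":[-0.004,0.0065,0.08],"turn":[-0.02,-0.008,0]}]';python3 g.py .449 .327 .078 20.1
```

```text
clock: 8.5
ee_pos: [0.4495, 0.3244, 0.168]
tool_rot: [-0.001, 0.573, 0.82, -0.001]
force: [-0.1, -1.1, -0.6]
gripper_width: 0.0853
grasp_force: 0.0
clk 8.5 pos [0.4495 0.3244 0.168 ] F [-0.1 -1.1 -0.6] w 0.0853 q [0.5  0.29 1.65 0.   1.21 0.15]
offset [0.0052, 0.0015, 0.1801] turn [-0.0066, -0.0004, 0.0016]
```

```bash
python3 -m jog '[{"jaw":1,"offset":[0.004,0.001,0.03],"turn":[0,0,0]},{"jaw":1,"offset":[0.004,0.001,0.07],"turn":[0,0,0]},{"jaw":1,"offset":[0.004,0.001,0.11],"turn":[0,0,0]},{"jaw":1,"offset":[0.004,0.001,0.15],"turn":[0,0,0]},{"jaw":1,"offset":[0.004,0.001,0.18],"turn":[0,0,0]},{"jaw":1,"offset":[0.004,0.001,0.18],"turn":[0,0,0]},{"jaw":1,"offset":[0.004,0.001,0.18],"turn":[0,0,0]}]';python3 g.py .449 .327 .078 20.1
```

```text
clock: 9.2
ee_pos: [0.4508, 0.3284, 0.0808]
tool_rot: [0.0, 0.572, 0.82, 0.001]
force: [0.7, 0.3, -0.3]
gripper_width: 0.0856
grasp_force: 0.0
clk 9.2 pos [0.4508 0.3284 0.0808] F [ 0.7  0.3 -0.3] w 0.0856 q [0.5  0.37 1.77 0.   1.   0.15]
offset [-0.0014, -0.0043, 0.0056] turn [0.0038, -0.0025, 0.004]
```

Good, within 2 mm. Close, then lift gently.

```bash
python3 -m jog '[{"jaw":-1,"offset":[0,-0.003,0],"turn":[0,0,0]},{"jaw":-1,"offset":[0,-0.003,0],"turn":[0,0,0]},{"jaw":-1,"offset":[0,-0.003,0],"turn":[0,0,0]},{"jaw":-1,"offset":[0,-0.003,0],"turn":[0,0,0]},{"jaw":-1,"offset":[0,-0.003,0],"turn":[0,0,0]},{"jaw":-1,"offset":[0,-0.003,0],"turn":[0,0,0]},{"jaw":-1,"offset":[0,-0.003,0],"turn":[0,0,0]}]'; python3 -m jog '[{"jaw":-1,"offset":[0,0,-0.02],"turn":[0,0,0]},{"jaw":-1,"offset":[0,0,-0.05],"turn":[0,0,0]},{"jaw":-1,"offset":[0,0,-0.09],"turn":[0,0,0]},{"jaw":-1,"offset":[0,0,-0.14],"turn":[0,0,0]},{"jaw":-1,"offset":[0,0,-0.2],"turn":[0,0,0]},{"jaw":-1,"offset":[0,0,-0.26],"turn":[0,0,0]},{"jaw":-1,"offset":[0,0,-0.32],"turn":[0,0,0]},{"jaw":-1,"offset":[0,0,-0.35],"turn":[0,0,0]},{"jaw":-1,"offset":[0,0,-0.35],"turn":[0,0,0]},{"jaw":-1,"offset":[0,0,-0.35],"turn":[0,0,0]}]';python3 g.py .48 -.034 .18 90.6
```

```text
clock: 9.9
ee_pos: [0.4493, 0.3286, 0.0813]
tool_rot: [0.0, 0.572, 0.821, 0.002]
force: [1.3, -1.5, 7.0]
gripper_width: 0.0433
grasp_force: 61.5
clock: 10.9
ee_pos: [0.4475, 0.3275, 0.2542]
tool_rot: [-0.001, 0.572, 0.821, -0.0]
force: [-0.4, -0.4, -4.5]
gripper_width: 0.0435
grasp_force: 62.0
clk 10.9 pos [0.4475 0.3275 0.2542] F [-0.4 -0.4 -4.5] w 0.0435 q [0.51 0.23 1.51 0.   1.4  0.15]
offset [-0.7009, -0.1895, 0.1479] turn [-0.0002, -0.0027, -2.3437]
```

```bash
python3 -m jog '[{"jaw":-1,"offset":[-0.07,-0.018,0],"turn":[0,0,-0.2]},{"jaw":-1,"offset":[-0.16,-0.04,0],"turn":[0,0,-0.45]},{"jaw":-1,"offset":[-0.25,-0.065,0],"turn":[0,0,-0.7]},{"jaw":-1,"offset":[-0.33,-0.09,0],"turn":[0,0,-0.9]},{"jaw":-1,"offset":[-0.38,-0.1,0],"turn":[0,0,-1]},{"jaw":-1,"offset":[-0.4,-0.105,0],"turn":[0,0,-1]}]';python3 g.py .48 -.034 .2 90.6
```

```text
clock: 11.5
ee_pos: [0.4674, 0.1196, 0.253]
tool_rot: [-0.002, 0.341, 0.94, -0.0]
force: [0.5, 1.0, -3.4]
gripper_width: 0.043
grasp_force: 62.1
clk 11.5 pos [0.4674 0.1196 0.253 ] F [ 0.5  1.  -3.4] w 0.043 q [ 0.11  0.12  1.65  0.    1.37 -0.77]
offset [-0.2166, -0.2194, 0.1058] turn [-0.0016, -0.0059, -1.349]
```

```bash
python3 -m jog '[{"jaw":-1,"offset":[-0.07,-0.07,0],"turn":[0,0,-0.25]},{"jaw":-1,"offset":[-0.14,-0.14,0],"turn":[0,0,-0.5]},{"jaw":-1,"offset":[-0.2,-0.2,0],"turn":[0,0,-0.75]},{"jaw":-1,"offset":[-0.217,-0.219,0],"turn":[0,0,-1]},{"jaw":-1,"offset":[-0.217,-0.219,0.05],"turn":[0,0,-1]},{"jaw":-1,"offset":[-0.217,-0.219,0.1],"turn":[0,0,-1]}]';python3 g.py .48 -.034 .12 90.6
```

```text
clock: 12.1
ee_pos: [0.482, -0.0314, 0.2033]
tool_rot: [0.0, 0.086, 0.996, 0.001]
force: [0.2, -0.3, -4.5]
gripper_width: 0.0432
grasp_force: 63.1
clk 12.1 pos [ 0.482  -0.0314  0.2033] F [ 0.2 -0.3 -4.5] w 0.0432 q [-0.21  0.16  1.74  0.    1.25 -1.61]
offset [0.003, -0.0063, 0.1666] turn [0.0054, 0.0007, -0.3486]
```

```bash
python3 -m jog '[{"jaw":-1,"offset":[0.003,-0.006,0.04],"turn":[0,0,-0.2]},{"jaw":-1,"offset":[0.003,-0.006,0.1],"turn":[0,0,-0.349]},{"jaw":-1,"offset":[0.003,-0.006,0.15],"turn":[0,0,-0.349]},{"jaw":-1,"offset":[0.003,-0.006,0.19],"turn":[0,0,-0.349]},{"jaw":-1,"offset":[0.003,-0.006,0.22],"turn":[0,0,-0.349]},{"jaw":-1,"offset":[0.003,-0.006,0.235],"turn":[0,0,-0.349]},{"jaw":-1,"offset":[0.003,-0.006,0.235],"turn":[0,0,-0.349]},{"jaw":-1,"offset":[0.003,-0.006,0.235],"turn":[0,0,-0.349]}]';python3 g.py .48 -.034 .076 90.6
```

```text
clock: 12.9
ee_pos: [0.4804, -0.0336, 0.0873]
tool_rot: [0.001, -0.007, 1.0, 0.001]
force: [-0.3, -0.3, -2.5]
gripper_width: 0.0434
grasp_force: 63.0
clk 12.9 pos [ 0.4804 -0.0336  0.0873] F [-0.3 -0.3 -2.5] w 0.0434 q [-0.22  0.27  1.92  0.    0.96 -1.8 ]
offset [0.0008, -0.0008, 0.0225] turn [0.0035, 0.002, 0.0051]
```

```bash
python3 -m jog '[{"jaw":-1,"offset":[0,0,0.008],"turn":[0,0,0]},{"jaw":-1,"offset":[0,0,0.014],"turn":[0,0,0]},{"jaw":-1,"offset":[0,0,0.018],"turn":[0,0,0]},{"jaw":-1,"offset":[0,0,0.02],"turn":[0,0,0]},{"jaw":-1,"offset":[0,0,0.02],"turn":[0,0,0]}]'; python3 -m jog '[{"jaw":-1,"offset":[0,0,0.002],"turn":[0,0,0]},{"jaw":-1,"offset":[0,0,0.003],"turn":[0,0,0]},{"jaw":-1,"offset":[0,0,0.003],"turn":[0,0,0]}]'
```

```text
clock: 13.4
ee_pos: [0.48, -0.0339, 0.0771]
tool_rot: [0.0, -0.006, 1.0, 0.001]
force: [0.1, 1.3, -4.1]
gripper_width: 0.0435
grasp_force: 63.1
clock: 13.7
ee_pos: [0.4805, -0.0339, 0.0763]
tool_rot: [0.001, -0.007, 1.0, 0.001]
force: [0.0, 0.2, 3.0]
gripper_width: 0.0433
grasp_force: 63.7
```

```bash
python3 -m jog '[{"jaw":1,"offset":[0,0,0],"turn":[0,0,0]},{"jaw":1,"offset":[0,0,0],"turn":[0,0,0]},{"jaw":1,"offset":[0,0,0],"turn":[0,0,0]},{"jaw":1,"offset":[0,0,0],"turn":[0,0,0]},{"jaw":1,"offset":[0,0,-0.03],"turn":[0,0,0]},{"jaw":1,"offset":[0,0,-0.1],"turn":[0,0,0]},{"jaw":1,"offset":[0,0,-0.18],"turn":[0,0,0]},{"jaw":1,"offset":[0,0,-0.26],"turn":[0,0,0]},{"jaw":1,"offset":[0,0,-0.26],"turn":[0,0,0]},{"jaw":1,"offset":[0,0,-0.26],"turn":[0,0,0]}]';python3 g.py .48 -.034 .2 0.6
python3 - <<'E'
import cv2,numpy as np
from plant import vision
c=lambda im,x,y,w=100,h=75,k=4:cv2.resize(im[y:y+h,x:x+w],None,fx=k,fy=k)
t=vision.read_camera("top");s=vision.read_camera("side")
cv2.imwrite("pics/z4.png",np.hstack([c(t,310,160),c(s,270,190)])[...,::-1])
E
```

```text
clock: 14.7
ee_pos: [0.4803, -0.0341, 0.2064]
tool_rot: [0.002, -0.007, 1.0, 0.001]
force: [-0.8, 0.0, -0.2]
gripper_width: 0.0852
grasp_force: 0.0
clk 14.7 pos [ 0.4803 -0.0341  0.2064] F [-0.8  0.  -0.2] w 0.0852 q [-0.22  0.15  1.74  0.    1.25 -1.8 ]
offset [0.0007, 0.0002, 0.0128] turn [0.0063, 0.0028, 3.0052]
```

View pics/z4.png

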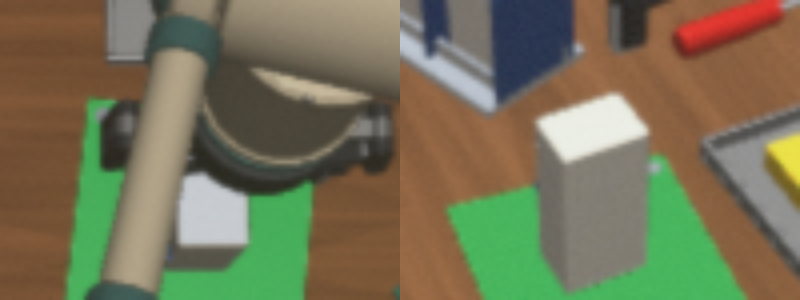

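The meter stands on the mat, back face towards the side camera, with a sliver of its blue band on the +y face. I'll fit its position and then turn the tool 90°.

```bash
python3 - <<'E'
from h import *
S=lambda u,v:("side",270+(u-400+.5)/4-.5,190+(v+.5)/4-.5)
o=[S(537,121)+(22,30,120),S(563,164)+(-22,30,120),S(648,131)+(-22,-30,120),S(615,92)+(22,-30,120),S(570,292)+(-22,30,0),S(643,265)+(-22,-30,0)]
s,r=fit(o,[.48,-.034,1.58],.003);print(s.round(4),np.degrees(s[2]),r.round(1).tolist())
E
python3 -m jog '[{"jaw":1,"offset":[0,0,-0.02],"turn":[0,0,0.25]},{"jaw":1,"offset":[0,0,-0.02],"turn":[0,0,0.5]},{"jaw":1,"offset":[0,0,-0.02],"turn":[0,0,0.75]},{"jaw":1,"offset":[0,0,-0.02],"turn":[0,0,1]}]'
python3 -m jog '[{"jaw":1,"offset":[0,0,0],"turn":[0,0,0.25]},{"jaw":1,"offset":[0,0,0],"turn":[0,0,0.5]},{"jaw":1,"offset":[0,0,0],"turn":[0,0,0.75]},{"jaw":1,"offset":[0,0,0],"turn":[0,0,1]}]'
python3 -m jog '[{"jaw":1,"offset":[0,0,0],"turn":[0,0,0.25]},{"jaw":1,"offset":[0,0,0],"turn":[0,0,0.5]},{"jaw":1,"offset":[0,0,0],"turn":[0,0,0.75]},{"jaw":1,"offset":[0,0,0],"turn":[0,0,1]},{"jaw":1,"offset":[0,0,0],"turn":[0,0,1]}]'
python3 g.py .48 -.034 .08 0.6
```

```text
[ 0.4778 -0.0337  1.6343] 93.64042825652635 [[-1.5, -0.2], [0.3, -0.4], [0.5, -0.1], [-0.0, -0.5], [-0.8, 1.7], [0.9, 0.2]]
clock: 15.2
ee_pos: [0.4789, -0.0339, 0.2137]
tool_rot: [-0.002, 0.255, 0.967, 0.001]
force: [0.4, -0.1, -0.6]
gripper_width: 0.0856
grasp_force: 0.0
clock: 15.6
ee_pos: [0.4788, -0.0339, 0.2136]
tool_rot: [-0.002, 0.497, 0.868, 0.0]
force: [-0.5, -0.1, -0.9]
gripper_width: 0.0854
grasp_force: 0.0
clock: 16.1
ee_pos: [0.479, -0.0339, 0.2138]
tool_rot: [-0.002, 0.702, 0.712, -0.0]
force: [-0.2, 0.8, 0.1]
gripper_width: 0.0852
grasp_force: 0.0
clk 16.1 pos [ 0.479  -0.0339  0.2138] F [-0.2  0.8  0.1] w 0.0852 q [-0.22  0.15  1.72  0.    1.28 -0.23]
offset [-0.0009, 0.0029, 0.2676] turn [-0.0055, -0.0049, 0.0054]
```

```bash
python3 -m jog '[{"jaw":1,"offset":[-0.001,0.001,0.05],"turn":[-0.005,-0.005,0.005]},{"jaw":1,"offset":[-0.001,0.001,0.1],"turn":[-0.005,-0.005,0.005]},{"jaw":1,"offset":[-0.001,0.001,0.15],"turn":[-0.005,-0.005,0.005]},{"jaw":1,"offset":[-0.001,0.001,0.2],"turn":[-0.005,-0.005,0.005]},{"jaw":1,"offset":[-0.001,0.001,0.24],"turn":[-0.005,-0.005,0.005]},{"jaw":1,"offset":[-0.001,0.001,0.267],"turn":[-0.005,-0.005,0.005]},{"jaw":1,"offset":[-0.001,0.001,0.267],"turn":[-0.005,-0.005,0.005]},{"jaw":1,"offset":[-0.001,0.001,0.267],"turn":[-0.005,-0.005,0.005]}]'; python3 g.py .479 -.034 .078 0.6
```

```text
clock: 16.9
ee_pos: [0.4802, -0.0343, 0.0816]
tool_rot: [0.001, 0.703, 0.711, 0.0]
force: [0.4, 0.3, 0.4]
gripper_width: 0.0855
grasp_force: 0.0
clk 16.9 pos [ 0.4802 -0.0343  0.0816] F [0.4 0.3 0.4] w 0.0855 q [-0.22  0.27  1.93 -0.    0.94 -0.23]
offset [0.0006, -0.0024, 0.0073] turn [0.0036, 0.0011, 0.0029]
```

```bash
python3 -m jog '[{"jaw":-1,"offset":[0,0,0],"turn":[0,0,0]},{"jaw":-1,"offset":[0,0,0],"turn":[0,0,0]},{"jaw":-1,"offset":[0,0,0],"turn":[0,0,0]},{"jaw":-1,"offset":[0,0,0],"turn":[0,0,0]},{"jaw":-1,"offset":[0,0,0],"turn":[0,0,0]},{"jaw":-1,"offset":[0,0,0],"turn":[0,0,0]},{"jaw":-1,"offset":[0,0,0],"turn":[0,0,0]}]'
python3 -m jog '[{"jaw":-1,"offset":[0,0,-0.02],"turn":[0,0,0]},{"jaw":-1,"offset":[0,0,-0.06],"turn":[0,0,0]},{"jaw":-1,"offset":[0,0,-0.14],"turn":[0,0,0]},{"jaw":-1,"offset":[0,0,-0.22],"turn":[0,0,0]},{"jaw":-1,"offset":[0,0,-0.3],"turn":[0,0,0]},{"jaw":-1,"offset":[0,0,-0.36],"turn":[0,0,0]},{"jaw":-1,"offset":[0,0,-0.36],"turn":[0,0,0]}]'
cat > s.py <<'E'
# s.py xl yl h  [t]: foot of the meter at ledge (xl,yl,h) mm -> runs g.py
import sys,subprocess;from h import *
xl,yl,h=map(float,sys.argv[1:4]);t=78.6;a=np.radians(25);z=h+t
P=world([.592,-.2984,1.5805],np.array([[xl*np.cos(a)-z*np.sin(a),yl,80+xl*np.sin(a)+z*np.cos(a)]])/1000)[0]
print("target",P.round(4));subprocess.run(["python3","g.py",*map(str,P),"0.6","25"])
E
python3 s.py 8 0 90; python3 s.py 8 0 60
```

```text
clock: 17.6
ee_pos: [0.4807, -0.0344, 0.0831]
tool_rot: [0.002, 0.703, 0.711, 0.001]
force: [-3.2, 0.2, 5.9]
gripper_width: 0.0594
grasp_force: 64.7
clock: 18.3
ee_pos: [0.4825, -0.0347, 0.2667]
tool_rot: [0.006, 0.703, 0.711, 0.004]
force: [1.2, 0.1, -4.3]
gripper_width: 0.0592
grasp_force: 66.8
clk 18.3 pos [ 0.4825 -0.0347  0.2667] F [ 1.2  0.1 -4.3] w 0.0592 q [-0.22  0.11  1.63  0.    1.39 -0.23]
offset [-0.6576, 0.2123, 0.066] turn [0.0252, 0.8392, 0.006]
target [ 0.5926 -0.3624  0.2362]
clk 18.3 pos [ 0.4825 -0.0347  0.2667] F [ 1.2  0.1 -4.3] w 0.0592 q [-0.22  0.11  1.63  0.    1.39 -0.23]
offset [-0.6321, 0.2116, 0.1203] turn [0.0252, 0.8392, 0.006]
target [ 0.5925 -0.3497  0.209 ]
```

```bash
sed -i 's/t=78.6/t=80/' s.py; python3 -m jog '[{"jaw":-1,"offset":[-0.07,0.02,0],"turn":[0,0.05,0]},{"jaw":-1,"offset":[-0.15,0.05,0],"turn":[0,0.2,0]},{"jaw":-1,"offset":[-0.23,0.08,0],"turn":[0,0.35,0]},{"jaw":-1,"offset":[-0.31,0.1,0],"turn":[0,0.5,0]},{"jaw":-1,"offset":[-0.39,0.13,0],"turn":[0,0.65,0]},{"jaw":-1,"offset":[-0.47,0.15,0],"turn":[0.01,0.8,0]},{"jaw":-1,"offset":[-0.54,0.175,0],"turn":[0.02,0.839,0]},{"jaw":-1,"offset":[-0.6,0.195,0.02],"turn":[0.025,0.839,0.006]},{"jaw":-1,"offset":[-0.64,0.21,0.04],"turn":[0.025,0.839,0.006]},{"jaw":-1,"offset":[-0.656,0.212,0.063],"turn":[0.025,0.839,0.006]},{"jaw":-1,"offset":[-0.656,0.212,0.063],"turn":[0.025,0.839,0.006]},{"jaw":-1,"offset":[-0.656,0.212,0.063],"turn":[0.025,0.839,0.006]}]'; python3 s.py 8 0 30
python3 - <<'E'
import cv2,numpy as np
from plant import vision
c=lambda im,x,y,w=100,h=75,k=4:cv2.resize(im[y:y+h,x:x+w],None,fx=k,fy=k)
t=vision.read_camera("top");s=vision.read_camera("side")
cv2.imwrite("pics/z5.png",np.hstack([c(t,420,130,100,100),c(s,370,240,100,100)])[...,::-1])
E
```

```text
clock: 19.5
ee_pos: [0.5889, -0.3597, 0.2305]
tool_rot: [-0.16, 0.687, 0.693, 0.15]
force: [1.1, 0.4, -3.8]
gripper_width: 0.059
grasp_force: 66.0
clk 19.5 pos [ 0.5889 -0.3597  0.2305] F [ 1.1  0.4 -3.8] w 0.059 q [-0.8   0.62  1.01  0.3   1.83 -0.78]
offset [-0.0007, 0.0086, 0.1044] turn [-0.0211, -0.009, -0.0088]
target [ 0.5924 -0.3376  0.1831]
```

View pics/z5.png

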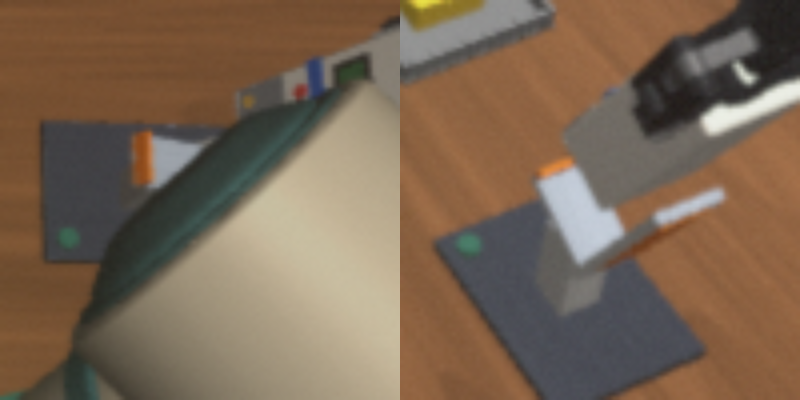

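The meter is held by its sides and reclined, blue band outwards (top crop (316,75)), with the foot near the ledge (side crop (605,208)). I'll check for bias between robot and camera at the foot corners while correcting.

```bash
python3 - <<'E'
from h import *;from plant import env
s=env.get_state();q=s["tool_rot"];R0=R.from_quat(np.r_[q[1:],q[0]])
for c in [(22,30),(22,-30),(-22,30),(-22,-30)]:
    P=s["ee_pos"]+R0.apply(np.array([c[0],c[1],80])/1000);u=proj("side",P)[0];print(c,P.round(3),((u-[370,240])*4+[400,0]).round(0), ((proj("top",P)[0]-[420,130])*4).round())
E
python3 -m jog '[{"jaw":-1,"offset":[0,0.008,0.03],"turn":[-0.02,-0.009,-0.009]},{"jaw":-1,"offset":[0,0.008,0.06],"turn":[-0.02,-0.009,-0.009]},{"jaw":-1,"offset":[0,0.008,0.08],"turn":[-0.02,-0.009,-0.009]},{"jaw":-1,"offset":[0,0.008,0.1],"turn":[-0.02,-0.009,-0.009]},{"jaw":-1,"offset":[0,0.008,0.1],"turn":[-0.02,-0.009,-0.009]},{"jaw":-1,"offset":[0,0.008,0.1],"turn":[-0.02,-0.009,-0.009]}]'; python3 s.py 2 0 10
```

```text
(22, 30) [ 0.618 -0.305  0.169] [655.  95.] [233.  83.]
(22, -30) [ 0.558 -0.306  0.169] [560. 133.] [240. 180.]
(-22, 30) [ 0.618 -0.345  0.15 ] [698. 173.] [286.  94.]
(-22, -30) [ 0.558 -0.346  0.151] [601. 213.] [294. 189.]
clock: 20.2
ee_pos: [0.5929, -0.3397, 0.1864]
tool_rot: [-0.152, 0.687, 0.694, 0.152]
force: [0.4, 0.0, -4.5]
gripper_width: 0.0595
grasp_force: 65.9
clk 20.2 pos [ 0.5929 -0.3397  0.1864] F [ 0.4  0.  -4.5] w 0.0595 q [-0.78  0.62  1.13  0.3   1.71 -0.8 ]
offset [-0.0108, -0.0012, 0.0478] turn [0.0035, 0.006, 0.0015]
target [ 0.5924 -0.3346  0.1624]
```

```bash
python3 -m jog '[{"jaw":-1,"offset":[-0.005,-0.001,0.015],"turn":[0,0.005,0]},{"jaw":-1,"offset":[-0.008,-0.001,0.03],"turn":[0,0.005,0]},{"jaw":-1,"offset":[-0.01,-0.001,0.042],"turn":[0,0.005,0]},{"jaw":-1,"offset":[-0.01,-0.001,0.046],"turn":[0,0.005,0]},{"jaw":-1,"offset":[-0.01,-0.001,0.046],"turn":[0,0.005,0]}]'; python3 s.py 0.5 0 3
```

```text
clock: 20.7
ee_pos: [0.5921, -0.3344, 0.1624]
tool_rot: [-0.154, 0.687, 0.694, 0.153]
force: [-0.2, 0.7, -3.6]
gripper_width: 0.0593
grasp_force: 66.1
clk 20.7 pos [ 0.5921 -0.3344  0.1624] F [-0.2  0.7 -3.6] w 0.0593 q [-0.78  0.63  1.17  0.3   1.66 -0.81]
offset [-0.0034, 0.0005, 0.0138] turn [0.0015, -0.0018, 0.0001]
target [ 0.5923 -0.333   0.1554]
```

```bash
python3 -m jog '[{"jaw":-1,"offset":[-0.003,0,0.006],"turn":[0,0,0]},{"jaw":-1,"offset":[-0.003,0,0.011],"turn":[0,0,0]},{"jaw":-1,"offset":[-0.003,0,0.014],"turn":[0,0,0]},{"jaw":-1,"offset":[-0.003,0,0.014],"turn":[0,0,0]}]'; python3 s.py 0.5 0 0
python3 - <<'E'
import cv2,numpy as np
from plant import vision
c=lambda im,x,y,w=65,h=75,k=6:cv2.resize(im[y:y+h,x:x+w],None,fx=k,fy=k,interpolation=cv2.INTER_CUBIC)
t=vision.read_camera("top");s=vision.read_camera("side")
cv2.imwrite("pics/z6.png",np.hstack([c(t,430,140),c(s,390,255)])[...,::-1])
E
```

```text
clock: 21.1
ee_pos: [0.5922, -0.3329, 0.1558]
tool_rot: [-0.153, 0.687, 0.694, 0.153]
force: [-0.7, 0.2, -4.2]
gripper_width: 0.0593
grasp_force: 66.1
clk 21.1 pos [ 0.5922 -0.3329  0.1558] F [-0.7  0.2 -4.2] w 0.0593 q [-0.78  0.63  1.19  0.3   1.64 -0.81]
offset [-0.0006, 0.0002, 0.0066] turn [0.0024, -0.0005, 0.0006]
target [ 0.5923 -0.3318  0.1527]
```

View pics/z6.png

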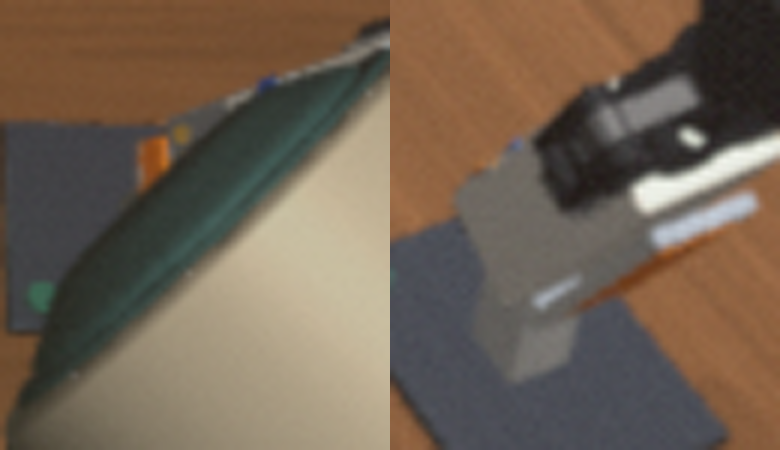

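The meter is just over the seat: orange lip end at top crop (152,140), foot corner of the meter near (165,112). I'll compare these with the model's prediction.

```bash
python3 - <<'E'
from h import *;import cv2
a=np.radians(25)
def L(x,y,z): return world([.592,-.2984,1.5805],np.array([[x*np.cos(a)-z*np.sin(a),y,80+x*np.sin(a)+z*np.cos(a)]])/1000)[0]
for n,p in dict(lip29=(29,-17,8),lip25=(25,-17,8),lip29b=(29,-17,-4),mfoot=(22.5,-30,3),mtop=(22.5,-30,123),bfoot_near=(-21.5,30,3),ffoot_near=(22.5,30,3),mid=(-21.5,30,60),plTop1=(-25,20,105),plTop2=(-31,20,105),pl3=(-31,-20,105)).items():
    print(n,((proj("top",L(*p))[0]-[430,140])*6+2.5).round(),((proj("side",L(*p))[0]-[390,255])*6+[392.5,2.5]).round())
im=cv2.imread("pics/z6.png")[:,:390].astype(int);m=(im[...,2]>170)&(im[...,1]<130)&(im[...,0]<70);y,x=np.nonzero(m);print("orange",x.min(),x.max(),y.min(),y.max())
E
```

```text
lip29 [160. 138.] [554. 138.]
lip25 [167. 139.] [559. 148.]
lip29b [140. 144.] [541. 148.]
mfoot [162. 113.] [586. 146.]
mtop [385.  33.] [727.  35.]
bfoot_near [247. 261.] [508. 314.]
ffoot_near [169. 249.] [451. 202.]
mid [351. 232.] [569. 272.]
plTop1 [446. 184.] [653. 234.]
plTop2 [456. 186.] [662. 251.]
pl3 [449.  90.] [761. 209.]
orange 160 165 141 164
```

Model and image agree to about 1 px, so it is centred. I'll lower to contact.

```bash
python3 -m jog '[{"jaw":-1,"offset":[0,0,0.003],"turn":[0,0,0]},{"jaw":-1,"offset":[0,0,0.004],"turn":[0,0,0]},{"jaw":-1,"offset":[0,0,0.004],"turn":[0,0,0]}]'; python3 -m jog '[{"jaw":-1,"offset":[0,0,0.002],"turn":[0,0,0]},{"jaw":-1,"offset":[0,0,0.002],"turn":[0,0,0]}]'; python3 s.py -3 0 0
```

```text
clock: 21.5
ee_pos: [0.5923, -0.3322, 0.1542]
tool_rot: [-0.153, 0.687, 0.694, 0.153]
force: [-0.7, 0.2, -4.0]
gripper_width: 0.0591
grasp_force: 66.1
clock: 21.7
ee_pos: [0.5923, -0.3318, 0.1532]
tool_rot: [-0.153, 0.687, 0.694, 0.153]
force: [-0.7, 0.1, -4.2]
gripper_width: 0.0593
grasp_force: 66.1
clk 21.7 pos [ 0.5923 -0.3318  0.1532] F [-0.7  0.1 -4.2] w 0.0593 q [-0.78  0.63  1.19  0.3   1.64 -0.82]
offset [-0.0074, 0.0001, 0.0009] turn [0.0028, -0.0003, 0.0006]
target [ 0.5924 -0.3349  0.1512]
```

```bash
python3 -m jog '[{"jaw":-1,"offset":[-0.003,0,0],"turn":[0,0,0]},{"jaw":-1,"offset":[-0.005,0,0],"turn":[0,0,0]},{"jaw":-1,"offset":[-0.005,0,0],"turn":[0,0,0]}]'; python3 -m jog '[{"jaw":-1,"offset":[0,0,0.0015],"turn":[0,0,0]},{"jaw":-1,"offset":[0,0,0.0015],"turn":[0,0,0]}]'; python3 -m jog '[{"jaw":-1,"offset":[0,0,0.0015],"turn":[0,0,0]},{"jaw":-1,"offset":[0,0,0.0015],"turn":[0,0,0]}]'; python3 s.py -3 0 0
```

```text
clock: 22.0
ee_pos: [0.5923, -0.3343, 0.1521]
tool_rot: [-0.153, 0.687, 0.694, 0.153]
force: [0.1, -0.5, -4.3]
gripper_width: 0.0594
grasp_force: 66.1
clock: 22.2
ee_pos: [0.5924, -0.3338, 0.1516]
tool_rot: [-0.153, 0.687, 0.694, 0.153]
force: [0.2, 1.4, -3.8]
gripper_width: 0.0597
grasp_force: 66.2
clock: 22.4
ee_pos: [0.5923, -0.3337, 0.1515]
tool_rot: [-0.153, 0.687, 0.694, 0.153]
force: [-1.3, -1.1, -0.5]
gripper_width: 0.0594
grasp_force: 66.4
clk 22.4 pos [ 0.5923 -0.3337  0.1515] F [-1.3 -1.1 -0.5] w 0.0594 q [-0.78  0.63  1.19  0.3   1.63 -0.82]
offset [-0.0025, 0.0, -0.0005] turn [0.0039, 0.0014, 0.0011]
target [ 0.5924 -0.3349  0.1512]
```

```bash
python3 -m jog '[{"jaw":-1,"offset":[-0.002,0,0],"turn":[0,0,0]},{"jaw":-1,"offset":[-0.002,0,0],"turn":[0,0,0]}]'; python3 -m jog '[{"jaw":-1,"offset":[-0.002,0,0],"turn":[0,0,0]},{"jaw":-1,"offset":[-0.002,0,0],"turn":[0,0,0]}]'; python3 s.py -3 0 0
```

```text
clock: 22.6
ee_pos: [0.5923, -0.3341, 0.1514]
tool_rot: [-0.153, 0.687, 0.694, 0.153]
force: [-1.0, -0.1, 2.3]
gripper_width: 0.0593
grasp_force: 66.8
clock: 22.8
ee_pos: [0.5924, -0.3344, 0.1512]
tool_rot: [-0.154, 0.686, 0.694, 0.154]
force: [-1.7, 1.4, 4.0]
gripper_width: 0.0595
grasp_force: 66.9
clk 22.8 pos [ 0.5924 -0.3344  0.1512] F [-1.7  1.4  4. ] w 0.0595 q [-0.78  0.63  1.19  0.31  1.64 -0.82]
offset [-0.001, -0.0, -0.0005] turn [0.0036, -0.0037, 0.0017]
target [ 0.5924 -0.3349  0.1512]
```

```bash
python3 -m jog '[{"jaw":-1,"offset":[-0.003,0,-0.001],"turn":[0,0,0]},{"jaw":-1,"offset":[-0.003,0,-0.001],"turn":[0,0,0]}]'; python3 -m jog '[{"jaw":-1,"offset":[-0.003,0,-0.001],"turn":[0,0,0]},{"jaw":-1,"offset":[-0.003,0,-0.001],"turn":[0,0,0]}]'; python3 s.py -3 0 0
```

```text
clock: 23.0
ee_pos: [0.5924, -0.3343, 0.1512]
tool_rot: [-0.155, 0.686, 0.694, 0.155]
force: [-2.9, 5.9, 6.6]
gripper_width: 0.0592
grasp_force: 66.6
clock: 23.2
ee_pos: [0.5923, -0.3343, 0.1513]
tool_rot: [-0.156, 0.686, 0.694, 0.155]
force: [-1.6, 8.6, 6.6]
gripper_width: 0.0595
grasp_force: 66.2
clk 23.2 pos [ 0.5923 -0.3343  0.1513] F [-1.6  8.6  6.6] w 0.0595 q [-0.78  0.64  1.18  0.31  1.64 -0.82]
offset [-0.0011, 0.0, -0.0004] turn [0.0013, -0.0155, 0.0024]
target [ 0.5924 -0.3349  0.1512]
```

Firm contact with the plate (x ≈12 N, seat ≈6 N). I'll ease off slightly, release and withdraw along the tool.

```bash
python3 -m jog '[{"jaw":-1,"offset":[0.003,0,0],"turn":[0,0,0]},{"jaw":-1,"offset":[0.003,0,0],"turn":[0,0,0]}]'; python3 -m jog '[{"jaw":0.6,"offset":[0,0,0],"turn":[0,0,0]},{"jaw":1,"offset":[0,0,0],"turn":[0,0,0]},{"jaw":1,"offset":[0,0,0],"turn":[0,0,0]},{"jaw":1,"offset":[0,0,0],"turn":[0,0,0]},{"jaw":1,"offset":[0,0,0],"turn":[0,0,0]}]'; python3 -m jog '[{"jaw":1,"offset":[0,0,-0.03],"turn":[0,0,0]},{"jaw":1,"offset":[0,0,-0.08],"turn":[0,0,0]},{"jaw":1,"offset":[0,0,-0.14],"turn":[0,0,0]},{"jaw":1,"offset":[0,0,-0.2],"turn":[0,0,0]},{"jaw":1,"offset":[0,0,-0.26],"turn":[0,0,0]},{"jaw":1,"offset":[0,0,-0.3],"turn":[0,0,0]},{"jaw":1,"offset":[0,0,-0.3],"turn":[0,0,0]}]'; python3 g.py .40 0.05 .35 0.6 0
```

```text
clock: 23.4
ee_pos: [0.5924, -0.3344, 0.1512]
tool_rot: [-0.155, 0.686, 0.694, 0.154]
force: [-2.4, 6.6, 4.6]
gripper_width: 0.0593
grasp_force: 66.2
clock: 23.9
ee_pos: [0.5924, -0.3374, 0.1501]
tool_rot: [-0.153, 0.687, 0.694, 0.153]
force: [-0.3, -0.6, 0.3]
gripper_width: 0.0855
grasp_force: 0.0
clock: 24.6
ee_pos: [0.5933, -0.4024, 0.2888]
tool_rot: [-0.15, 0.687, 0.694, 0.153]
force: [1.0, 0.4, -0.2]
gripper_width: 0.0854
grasp_force: 0.0
clk 24.6 pos [ 0.5933 -0.4024  0.2888] F [ 1.   0.4 -0.2] w 0.0854 q [-0.84  0.66  0.81  0.31  1.99 -0.77]
offset [0.8771, -0.3778, 0.2668] turn [0.0115, -0.8241, -0.0004]
```

```bash
python3 -m jog '[{"jaw":1,"offset":[0,-0.08,-0.06],"turn":[0,0,0]},{"jaw":1,"offset":[0,-0.17,-0.1],"turn":[0,0,0]},{"jaw":1,"offset":[0,-0.26,-0.1],"turn":[0,0,0]},{"jaw":1,"offset":[0,-0.35,-0.1],"turn":[0,0,0]},{"jaw":1,"offset":[0,-0.4,-0.1],"turn":[0,0,0]},{"jaw":1,"offset":[0,-0.4,-0.1],"turn":[0,0,0]},{"jaw":1,"offset":[0,-0.4,-0.1],"turn":[0,0,0]},{"jaw":1,"offset":[0,-0.4,-0.1],"turn":[0,0,0]}]'
python3 - <<'E'
import cv2,numpy as np
from plant import vision
c=lambda im,x,y,w=65,h=75,k=6:cv2.resize(im[y:y+h,x:x+w],None,fx=k,fy=k,interpolation=cv2.INTER_CUBIC)
t=vision.read_camera("top");s=vision.read_camera("side")
cv2.imwrite("pics/z7.png",np.hstack([c(t,445,130,),c(s,390,255)])[...,::-1])
from h import *
a=np.radians(25)
def L(x,y,z): return world([.592,-.2984,1.5805],np.array([[x*np.cos(a)-z*np.sin(a),y,80+x*np.sin(a)+z*np.cos(a)]])/1000)[0]
for p in [(29,-17,8),(29,17,8)]+[(x,y,z) for z in(0,120) for x in(19,-25) for y in(-30,30)]:
    print(p,((proj("top",L(*p))[0]-[445,130])*6+2.5).round(),((proj("side",L(*p))[0]-[390,255])*6+[392.5,2.5]).round())
E
```

```text
clock: 25.4
ee_pos: [0.3939, -0.4233, 0.3305]
tool_rot: [-0.154, 0.686, 0.694, 0.153]
force: [-0.3, -0.5, -0.4]
gripper_width: 0.0853
grasp_force: 0.0
(29, -17, 8) [ 70. 198.] [554. 138.]
(29, 17, 8) [ 74. 275.] [477. 169.]
(19, -30, 0) [ 73. 176.] [587. 157.]
(19, 30, 0) [ 81. 311.] [452. 213.]
(-25, -30, 0) [150. 190.] [645. 267.]
(-25, 30, 0) [158. 323.] [509. 326.]
(19, -30, 120) [296.  97.] [728.  47.]
(19, 30, 120) [307. 246.] [580. 107.]
(-25, -30, 120) [377. 113.] [796. 168.]
(-25, 30, 120) [389. 260.] [647. 232.]
```

View pics/z7.png

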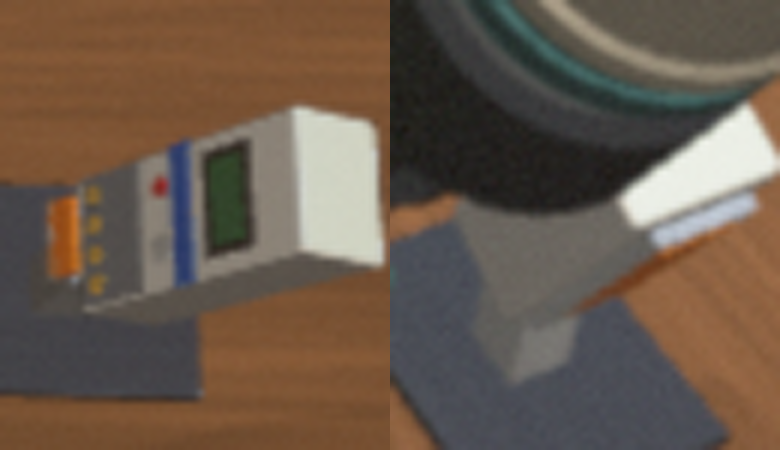

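The top view shows the meter on the ledge, display and blue band outwards, foot behind the orange lip, back on the plate. I'll check the lateral centring numerically from the display, band and lip.

```bash
python3 - <<'E'
from h import *;import cv2
t=np.mean([vision.read_camera("top").astype(float) for _ in range(4)],0)
a=np.radians(25)
def L(x,y,z): return world([.592,-.2984,1.5805],np.array([[x*np.cos(a)-z*np.sin(a),y,80+x*np.sin(a)+z*np.cos(a)]])/1000)[0]
sub=t[130:205,445:510];k=6;b=cv2.resize(sub,None,fx=k,fy=k,interpolation=cv2.INTER_CUBIC);r,g,bl=b[...,0],b[...,1],b[...,2]
def cen(m):
    n,l,st,c=cv2.connectedComponentsWithStats(m.astype(np.uint8));i=1+np.argmax(st[1:,4]);return (c[i]-2.5)/k+[445,130],st[i]
def lat(uv,x,z,x2=None): # lateral y (mm) for which point (x,y,z) projects to row
    s=least_squares(lambda p:proj("top",L(x,p[0],p[1]))[0]-uv,[0,z]);return s.x.round(1)
for n,m,x,z in(("lip",(r>170)&(g<150)&(bl<90),29,3),("band",(bl>r+35)&(bl>g+20),19,60),("display",(r<100)&(g<110)&(np.indices(r.shape)[1]>200)&(np.indices(r.shape)[1]<260)&(np.indices(r.shape)[0]<260)&(np.indices(r.shape)[0]>130),19,84)):
    c,st=cen(m);print(n,c.round(2),st,"y,z(mm)",lat(c,x,z))
w=(r>205)&(g>205)&(bl>195);c,st=cen(w);print("top",c.round(2),st); s=least_squares(lambda p:proj("top",L(p[0],p[1],120))[0]-c,[0,0]);print("top x,y",s.x.round(1))
E
```

```text
lip [456.8  168.22] [ 69 200   9  68 454] y,z(mm) [-1.7  8.8]
band [474.88 165.28] [ 170  145   24  140 2275] y,z(mm) [ 2.  59.2]
display [482.5  162.72] [ 201  139   54  119 5388] y,z(mm) [ 1.7 83.2]
top [498.13 159.15] [ 298  112   64  137 4204]
top x,y [8.6 1.2]
```

```bash
python3 - <<'E'
from h import *;import cv2
t=np.mean([vision.read_camera("top").astype(float) for _ in range(4)],0)
a=np.radians(25)
def L(x,y,z): return world([.592,-.2984,1.5805],np.array([[x*np.cos(a)-z*np.sin(a),y,80+x*np.sin(a)+z*np.cos(a)]])/1000)[0]
w=np.clip(t[155:185,452:459,0]-t[155:185,452:459,2]-60,0,None)
prof=w[:,1:5].sum(1);print(prof.round().astype(int).tolist())
h=prof[10:20].max()/2
i=np.nonzero(prof>h)[0];f=lambda i0,i1:i0+(h-prof[i0])/(prof[i1]-prof[i0])*(i1-i0)
e=[155+f(i[0]-1,i[0]),155+f(i[-1]+1,i[-1])];print("lip rows",e)
for y in(-17,17):print(y,proj("top",L(29,y,8)),proj("top",L(29,y,0)))
# meter front face edges on band column
B=t[145:190,472:478];s=(B[...,2]-B[...,0]).max(1);print("band",s.round().astype(int).tolist())
for y in(-30,30):print(y,proj("top",L(19,y,59)))
E
```

```text
[58, 54, 51, 53, 44, 2, 0, 0, 128, 198, 207, 226, 207, 187, 173, 184, 202, 207, 188, 180, 117, 0, 0, 0, 0, 0, 0, 0, 0, 0]
lip rows [np.float64(162.880859375), np.float64(175.0363247863248)]
-17 [[456.25727245 162.5002569 ]] [[454.02129574 163.27669279]]
17 [[456.984945   175.39004293]] [[454.72871096 176.08333443]]
band [-70, -70, -70, -69, -68, -72, -72, -62, -3, 49, 58, 58, 58, 56, 58, 60, 61, 61, 62, 60, 57, 58, 58, 58, 59, 60, 60, 60, 60, 59, 58, 55, 29, -9, -14, -14, -14, -12, 0, 3, 4, 4, 4, 4, 4]
-30 [[473.99616325 152.78041092]]
30 [[475.56225226 176.41712181]]
```

Offset is only about 1.5 mm, the meter is seated and square, and the gripper is clear. Handing in.

```bash
python3 -c "
from plant import env
print(env.close_job())"
```

```text
the job is handed in; nothing more can be done
None
```

The job is handed in, at about 26 s of the 72 s allowed: the cover lies flat, handle up, in the tray, and the regrasped meter sits on the ledge, display outwards, leaning on the back plate and about 1.5 mm off centre by the camera. I did not recheck the bystanders at the end.

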